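# Mount a seismometer on its calibration plate

## Robot

A 6-joint arm with a two-finger parallel gripper is mounted at the origin on the work surface. World frame = base frame: x ahead of the robot, y to its left, z up, the work surface at z = 0. Lengths are in m, angles in rad, forces in N, time in s.
With the tool pointing down it reaches from about 0.325 to 0.9 m from the base axis. Payload 6.1 kg.
Tool frame: the origin (TCP) lies midway between the tips of the shut fingers; the grasp point (between the pads) lies 19 mm behind it; z points along the fingers, y is the line along which they close (so a half turn about z gives the same grasp; the last joint's range is limited). The gripper opens to 85 mm and grips with 20 to 120 N. Pads are 22 mm wide; open, the fingers measure 114 mm over their backs; the gripper's body (76 mm by 85 mm) begins 54 mm behind the grasp point. The pads swing forward as they close: fully open they stand 13 mm farther back than shut.
Start: joints at [-0.126, 0.22, 1.526, -0, 1.395, -0.126], TCP at [0.625, -0, 0.231] pointing down, gripper open.
Joint ranges: [-2.98, 2.98], [-0.91, 2.08], [0.09, 2.57], [-1.24, 4.39], [0.2, 2.65], [-2.68, 2.68]. Speed limits (rad/s): [2.57, 2.57, 3.01, 3.14, 3.14, 3.14].

## Interface

Orientations are given as [roll, pitch, yaw] about the fixed x, y, z axes, in that order (R = Rz(yaw) Ry(pitch) Rx(roll)).
In Python, from plant import movep, move_l, set_joints, gripper_to, hold, inverse_kinematics, observe, get_image, get_calibration, Unreachable, job_done gives the robot as it stands. Calls block until the motion is done:
- movep(position, orientation): joint-space move of the TCP to a pose.
- move_l(position, feed=0.15, rotation=None, max_force=None): straight line of the TCP; rotation=None keeps the orientation; feed is the mean speed in m/s. With max_force (N) it stops when the force on the tool has changed by that much, and returns True; else False.
- set_joints(angles): joint-space move.
- gripper_to(opening, f_grip=None): finger opening in m; f_grip is the grip in N (None keeps the last); returns when the fingers have stopped.
- hold(seconds).
- inverse_kinematics(position, orientation): joint angles nearest the present ones, or None.
- observe(): the state.
- get_image(name): name is "scene" or "side" or "wrist"; returns (picture, depth): 480x640x3 uint8, red, green, blue; 480x640 float32, m along the optical axis (not along the pixel's ray), 0 where there is no reading.
- get_calibration(name): a dict with "intrinsics" (3x3 intrinsics, pixels), "world_from_camera" (4x4, takes a point from camera to world coordinates). Camera axes: x right, y down, z forward; pixel columns grow to the right and rows downward; lengths in m; the calibration is good to about 2 mm. A picture is of the moment at which its call begins: read the wrist's pose just before it. get_calibration takes no time and is no camera call; for the wrist camera it gives the pose at the moment of the call.
A pose or a line that the arm cannot do raises Unreachable and nothing moves.
- job_done(): hands the job in; it is judged then, once.
The state is a dict: "time_s": time; "q": joint angles; "joint_velocities": joint speeds; "joint_torque": joint torques, N m; "eef_pos": TCP position; "tcp_rot": TCP orientation; "ft_force": force on the tool from outside, world axes, zero at the start; "torque": the same for the moment, N m; "opening": finger opening in m; "grasp_force": force on a finger pad.
Only numpy, scipy, OpenCV 4.12 (cv2) and the standard library are available. Lean on these libraries where they do the work, as an engineer would, in place of code of your own. Each camera call takes 0.05 s, during which the arm holds its last target. There are 200 camera calls.

## Task

Lift the red lever of the calibration stand fully up so that the two yellow half-ring jaws swing open. Then, without lifting or tipping it, slide the green seismometer off the plywood deck onto the round blue plate and centre it so that its foot overhangs nowhere, and press the lever fully down again so that the jaws close round it. Leave the mouse, the grey preamp box and the screwdriver where they are, and let go of everything.

Things in the scene. Friction and masses are not known exactly. Their poses are not given: they have to be found in the camera images.
- stand: Calibration stand, fixed to the table (its place and yaw differ each time). Origin on the table under the centre of the round plate. Along its own +y is the plywood loading deck (170 wide in x, y = 76 to 220, top 50 above the table, level with the plate, with a 12 gap between plate and deck, open beneath); along its own -y is the red lever; its jaw posts stand at x = +-91 (14 thick, 22 wide in y, 78 tall). Grey base slab 200 x 190 x 22 under the plate. Lengths in mm.
- plate_top (a point): Centre of the top face of the round blue plate, 128 mm in diameter, 50 mm above the table. Axes as the stand's.
- sensor: Green seismometer, loose, about 0.5 to 1 kg, upright on the deck at the start. Round silver foot 108 mm in diameter and 14 mm thick, above it a round green body 90 mm in diameter, up to 70 mm above its underside. Too wide to grasp. Origin: centre of its underside; z up its axis. With its foot inside the plate's rim on all sides its axis is at most 10 mm from the plate's centre.
- lever (a joint): Lever angle, rad: 0 fully down (level, pointing to the stand's -y), growing as it is lifted, 1.15 fully up (stop). Friction holds it wherever it is left; about 3 to 5 N at the bar moves it. It starts down or nearly so. There is no spring.
- lever_hinge (a point): Middle of the lever's hinge axis, which runs along the stand's x, 56 mm above the table, 85 mm from the plate centre towards the stand's -y.
- lever_bar (a point): Middle of the lever's red cross bar: round, 12 mm thick, 84 mm long along the stand's x, 85 mm from the hinge axis. Two thin steel legs (8 mm thick, at x = +-40 mm) join it to the hinge; the space between the legs is free, and so is the space below the bar down to the table. When the lever rises the bar goes up and towards the plate.
- jaw_far (a joint): Angle of the yellow half-ring jaw on the stand's +x side, rad: 0 closed (level), geared to the lever at 1.42 times the lever angle; about 1.6 when open (upright). Hinge along the stand's y at x = +82 mm, 73 mm above the table. The closed jaws form one ring of 115 mm inner diameter round the plate's axis, 23 mm above the plate, just over the sensor's foot; closed, they bar the way onto the plate. Open, they reach 156 mm above the table.
- jaw_near (a joint): The same for the jaw on the stand's -x side, hinged at x = -82 mm.
- mouse: Black computer mouse 100 x 58 x 32 mm, bystander lying beyond the lever, on the far side of the stand from the robot. Origin: centre of its underside.
- preamp: Grey metal box 75 x 110 x 45 mm, bystander beyond the stand. Origin: centre of its underside.
- driver: Red-handled screwdriver, 200 mm long and 26 mm thick, lying on the table beyond the deck, bystander. Origin: under its middle; x along it towards the tip.
Mind the look-alikes: they are no part of the job. Several things have the shape of the sensor; the one meant has the colours described above.

How it is judged:
On the way, in this order (a step that is already met when the one before it is completed fails the run):
1. the lever is fully up (above 1.0 rad) and both jaws open, the seismometer still off the plate's centre (value of joint lever above 1 rad and value of joint each of jaw_far, jaw_near above 1.3 rad and horizontal distance between sensor and plate_top above 0.05 m), for 0.2 s.
2. with the lever still up, the seismometer stands on the plate with no overhang (value of joint lever above 0.9 rad and horizontal distance between sensor and plate_top below 0.01 m and angle between sensor's own z axis and vertical below 0.05 rad and linear speed of sensor below 0.02 m/s), for 0.3 s.
At the end, for the whole second after the job is handed in: The seismometer stands upright and still on the plate, its axis within 10 mm of the plate centre (foot nowhere over the edge); lever below 0.12 rad, both jaws below 0.2 rad; mouse, preamp box and screwdriver within 30 mm of their starts; nothing held (value of joint lever below 0.12 rad and value of joint each of jaw_far, jaw_near below 0.2 rad and horizontal distance between sensor and plate_top below 0.01 m and z of sensor in the frame of plate_top between -0.004 and 0.004 m and angle between sensor's own z axis and vertical below 0.05 rad and linear speed of sensor below 0.01 m/s and distance of each of mouse, preamp, driver from where it was at the start of the episode below 0.03 m); the robot touches nothing.
It fails at once if the seismometer is tipped by more than 0.25 rad (angle between sensor's own z axis and vertical above 0.25 rad).
It fails at once if the seismometer is lifted more than 15 mm off the deck and plate, or falls from them (height (world z) of sensor above 0.065 m or height (world z) of sensor below 0.03 m).
It fails at once if a bystander is moved by more than 30 mm (distance of any of mouse, preamp, driver from where it was at the start of the episode above 0.03 m).
It also fails if it takes over 72 s, if anything falls off the work surface, if the arm or the gripper's body presses on something with over 40 N, if the wrist force passes 120 N, or if a joint passes its speed limit or range.

## Working session

There is one attempt and no reset: what is moved stays moved. The work goes in short steps, each a Python script; the robot and the scene stay as the last script left them, time stands still between calls to the robot, and variables do not carry over. Pictures are saved under pics/ and viewed, at most 10 in all, crops included, and the job is handed in when it is done.

```bash
mkdir -p pics; ls
python3 - <<'E'
from plant import *
import cv2,numpy as np
for n in("scene","side"):
    p,d=get_image(n);c=get_calibration(n)
    cv2.imwrite(f"pics/{n}0.png",p[:,:,::-1]);np.savez(f"{n}0.npz",p=p,d=d,K=c["intrinsics"],T=c["world_from_camera"])
    print(np.round(c["world_from_camera"],3))
E
```

```text
pics
[[-0.622  0.404 -0.671  1.049]
 [ 0.783  0.348 -0.516  0.374]
 [ 0.025 -0.846 -0.533  0.466]
 [ 0.     0.     0.     1.   ]]
[[ 0.71  -0.336  0.619 -0.008]
 [-0.704 -0.37   0.607 -0.54 ]
 [ 0.025 -0.866 -0.499  0.526]
 [ 0.     0.     0.     1.   ]]
```

View pics/scene0.png

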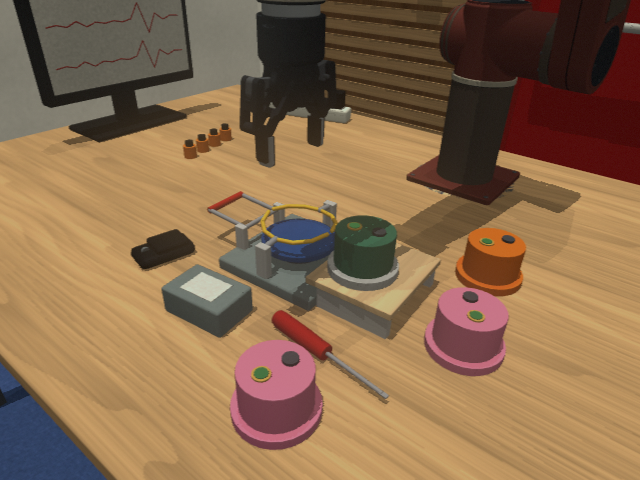

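View pics/side0.png

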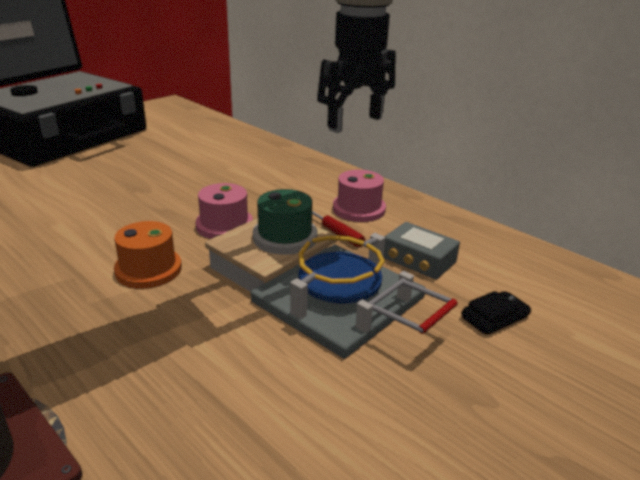

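Scene view: the candidates shaped like the sensor are green/silver (365,248), orange (492,258), pink (467,327) and pink (277,390). Only the one at (365,248) has a green body and silver foot and stands on the deck, so it is the one meant. In the side view it is at (285,215). The lever bar is at scene (225,202) / side (438,314), and the plate at scene (300,240) / side (340,273).

```bash
cat > meas.py <<'E'
import cv2,numpy as np
def cloud(p,d,K,T):
    v,u=np.mgrid[:480,:640]
    P=np.stack([(u-K[0,2])/K[0,0]*d,(v-K[1,2])/K[1,1]*d,d],-1)
    P=P@T[:3,:3].T+T[:3,3]; P[d<=0]=np.nan
    return P,cv2.cvtColor(p,cv2.COLOR_RGB2HSV).astype(int)
def circ(X):
    A=np.c_[2*X,np.ones(len(X))];s=np.linalg.lstsq(A,(X**2).sum(1),rcond=None)[0]
    return s[:2],np.sqrt(s[2]+s[0]**2+s[1]**2)
E
python3 - <<'E'
from meas import *
np.set_printoptions(precision=4,suppress=True)
for n,bw in(("scene",(200,185,250,215)),("side",(415,295,462,335))):
    z=np.load(n+"0.npz");P,h=cloud(z["p"],z["d"],z["K"],z["T"])
    H,S,V=h[...,0],h[...,1],h[...,2];Z=P[...,2]
    blue=(H>105)&(H<130)&(S>110)&(Z>.04)&(Z<.06)&(P[...,0]<.9)
    X=P[blue];print(n,"plate n",len(X),"z",np.median(X[:,2]),"minmaxrect",cv2.minEnclosingCircle(X[:,:2].astype(np.float32)))
    g=(H>40)&(H<95)&(S>50)&(Z>.07)&(Z<.135)
    X=P[g];t=X[X[:,2]>.116];print("sensor n",len(X),"top",len(t),cv2.minEnclosingCircle(t[:,:2].astype(np.float32)),np.median(t[:,2]))
    side=X[(X[:,2]>.075)&(X[:,2]<.112)];print("side circ",circ(side[:,:2]))
    m=np.zeros(H.shape,bool);m[bw[1]:bw[3],bw[0]:bw[2]]=1
    r=m&((H<6)|(H>173))&(S>140)&(Z>.02)
    X=P[r];c=X.mean(0);ev=np.linalg.svd(X-c)[2][0];q=(X-c)@ev;print("bar",len(X),c,ev,np.ptp(q),"mid",c+ev*(q.max()+q.min())/2)
    y=(H>18)&(H<32)&(S>150)&(Z>.065)&(Z<.09)&(np.hypot(*(np.moveaxis(P[...,:2],-1,0)-np.nanmedian(P[blue][:,:2],0)[:,None,None]))<.08);X=P[y];print("ring",len(X),circ(X[:,:2]),np.median(X[:,2]))
z=np.load("scene0.npz");a=z["p"][190:330,200:450,::-1];b=np.load("side0.npz")["p"][170:360,190:470,::-1]
a=cv2.resize(a,(700,392));cv2.imwrite("pics/crop.png",a)
E
```

```text
scene plate n 1091 z 0.04936494017517179 minmaxrect ((0.5289291143417358, -0.06683239340782166), 0.062401894479990005)
sensor n 3058 top 1328 ((0.5396261215209961, 0.06774412095546722), 0.044782958924770355) 0.11938044926080976
side circ (array([0.5387, 0.0663]), np.float64(0.04423863247332361))
bar 120 [ 0.5375 -0.2357  0.0653] [0.999  0.0439 0.0023] 0.08065908343526254 mid [ 0.5382 -0.2357  0.0653]
ring 578 (array([ 0.5299, -0.0675]), np.float64(0.05998521055465322)) 0.07825520234424452
side plate n 2675 z 0.05060494479024291 minmaxrect ((0.4528835713863373, 0.35939618945121765), 0.4990306496620178)
sensor n 2932 top 1131 ((0.5844196081161499, 0.5324839353561401), 0.514896035194397) 0.1206455577871971
side circ (array([0.5635, 0.4121]), np.float64(0.3776467715838425))
bar 319 [ 0.5332 -0.2409  0.0672] [-0.9983 -0.058  -0.0022] 0.0821396897617585 mid [ 0.5356 -0.2408  0.0672]
ring 633 (array([ 0.5257, -0.0707]), np.float64(0.05969927379408659)) 0.08006817287976287
```

View pics/crop.png

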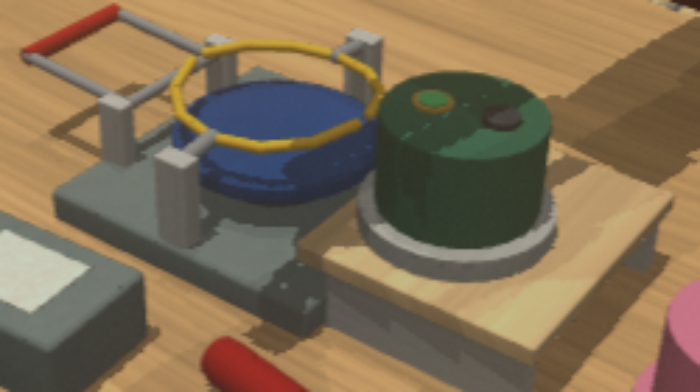

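The crop confirms it: green body, silver foot, standing on the plywood deck at crop (465,170). Checks against the given sizes:

| Quantity | Measured | Given |
|---|---|---|
| Plate height | 0.050 | 0.050 |
| Sensor top height | 0.120 | 0.120 |
| Sensor body radius | 44–45 mm | 45 mm |
| Bar length | 81 mm | 84 mm |
| Bar to plate centre | 170 mm | 170 mm |

The stand yaw comes out at about 0.05. Next I lift the lever.

```bash
cat > rob.py <<'E'
from plant import *
import numpy as np
C=np.array([.5275,-.069]);YAW=.05
def S(x,y,z):
    c,s=np.cos(YAW),np.sin(YAW);return [C[0]+c*x-s*y,C[1]+s*x+c*y,z]
LEV=[np.pi,0,YAW]
def bar(a,dz=0,dy=0): return S(0,-.085-.085*np.cos(a)+dy,.056+.085*np.sin(a)-.019+dz)
E
python3 - <<'E'
from rob import *
import cv2
gripper_to(.05,f_grip=30)
movep(bar(.08,.12),LEV)
print(move_l(bar(.08),feed=.1,max_force=10))
gripper_to(0);o=observe();print(o["opening"],o["grasp_force"],o["ft_force"])
for a in np.linspace(.15,1.13,11):
    move_l(bar(a),feed=.06)
    print(round(a,2),np.round(observe()["ft_force"],1))
o=observe();print(o["time_s"],o["opening"],o["eef_pos"])
for n in("scene",):
    p,d=get_image(n);cv2.imwrite("pics/up.png",p[100:400,100:500,::-1])
E
```

```text
False
0.011144792138935876 29.49780285358429 [-0.82910641 -4.43169795  1.20244308]
0.15 [-1.3 -4.1  0.1]
0.25 [-1.5 -6.   1.8]
0.35 [-1.4 -6.2  2.5]
0.44 [-2.1 -7.3  3.1]
0.54 [-2.1 -7.7  4.8]
0.64 [-3.7 -9.3  6.9]
0.74 [ -4.4 -10.4   7. ]
0.84 [ -6.7 -10.6  10.7]
0.93 [ -7.4 -12.5  14.5]
1.03 [ -9.  -12.   15.5]
1.13 [ -9.2 -11.   18.3]
6.5083 0.010655709275638962 [ 0.53463556 -0.19448624  0.11818431]
```

View pics/up.png

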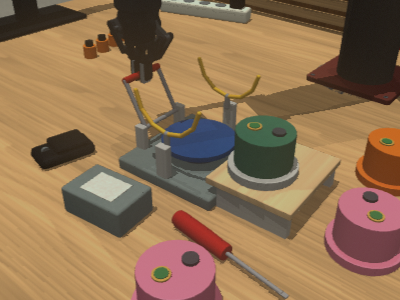

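The lever is up at crop (140,75) and both jaws stand open. I'll release the bar, back off, and measure the plate and sensor from the wrist camera.

```bash
cat > look.py <<'E'
from rob import *
from meas import *
def look(n,save=None):
    c=get_calibration(n);p,d=get_image(n);P,h=cloud(p,d,c["intrinsics"],c["world_from_camera"])
    if save: cv2.imwrite(save,p[:,:,::-1])
    H,S_,V=h[...,0],h[...,1],h[...,2];Z=P[...,2]
    near=np.hypot(P[...,0]-.53,P[...,1])<.2
    b=P[near&(H>105)&(H<130)&(S_>110)&(Z>.043)&(Z<.057)][:,:2]
    g=P[near&(H>40)&(H<95)&(S_>50)&(Z>.113)&(Z<.128)][:,:2]
    r=P[near&((H<6)|(H>173))&(S_>140)&(Z>.08)&(P[...,1]<-.1)]
    f=lambda X:(len(X),)+cv2.minEnclosingCircle(X.astype(np.float32)) if len(X) else None
    print(n,"plate",f(b),"sensor",f(g),"bar",len(r),r.mean(0) if len(r) else None)
E
python3 - <<'E'
from look import *
gripper_to(.05)
move_l(bar(1.13,.17),feed=.15)
movep(S(0,.0,.36),[np.pi,0,YAW])
look("scene");look("side");look("wrist","pics/w1.png");print(observe()["time_s"])
E
```

```text
scene plate (1842, (0.5295174717903137, -0.0676460787653923), 0.06324606388807297) sensor (1497, (0.5389688014984131, 0.06781677156686783), 0.04537223279476166) bar 120 [ 0.53493822 -0.19049027  0.13498672]
side plate (2802, (0.5253555774688721, -0.06917858123779297), 0.06500831991434097) sensor (1112, (0.5350721478462219, 0.06391661614179611), 0.044892385601997375) bar 263 [ 0.533675   -0.19099325  0.15239521]
wrist plate (7722, (0.5287609100341797, -0.06819552183151245), 0.06382124871015549) sensor (5046, (0.5382958054542542, 0.06651848554611206), 0.04523041099309921) bar 857 [ 0.53712977 -0.19119304  0.13628525]
9.075
```

View pics/w1.png

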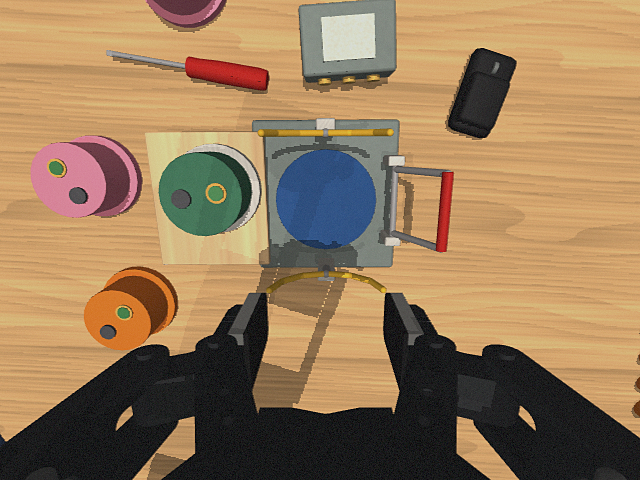

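The wrist view agrees with the scene and side views: plate at (0.528,-0.0685), image (326,199), and sensor at (0.5377,0.0665), image (205,193). The jaws are open and the way onto the plate is clear. I'll push with the two open fingers as a cradle on the green body, stopping just short of centre.

```bash
cat >> rob.py <<'E'
PL=np.array([.528,-.0685])
SE=np.array([.5377,.0664])
U=(PL-SE)/np.linalg.norm(PL-SE)
PU=[np.pi,0,float(np.arctan2(U[1],U[0]))]
ZP=.068
def T(d,z=ZP): return [*(PL-U*d),z]   # TCP d behind the plate centre along the push line
E
python3 - <<'E'
from look import *
D=np.linalg.norm(PL-SE)
gripper_to(.06)
movep(T(D+.075,.2),PU);print(observe()["q"])
print(move_l(T(D+.075),feed=.12,max_force=8),observe()["ft_force"].round(1) if hasattr(observe()["ft_force"],"round") else observe()["ft_force"])
look("wrist","pics/w2.png")
move_l(T(D+.045),feed=.05,max_force=15)
print(move_l(T(.100),feed=.05,max_force=25),observe()["ft_force"])
look("scene","pics/p1.png");look("wrist");print(observe()["time_s"],observe()["eef_pos"],T(.1))
E
```

```text
Traceback (most recent call last):
plant.Unreachable: the arm cannot take that pose within its joint ranges
```

```bash
sed -i 's/^PU=.*/PU=[np.pi,0,float(np.arctan2(-U[1],-U[0]))]/' rob.py
python3 - <<'E'
from look import *
D=np.linalg.norm(PL-SE)
for z in(.2,ZP):
  for d in(D+.075,.045): print(z,d,T(d,z),inverse_kinematics(T(d,z),PU),inverse_kinematics(T(d,z),[np.pi,0,PU[2]-np.pi]))
E
```

```text
0.2 0.21024829019251962 [np.float64(0.5430789959116261), np.float64(0.14120686066787397), 0.2] [ 1.13843952e-01  9.28602484e-02  1.72938997e+00 -4.44089210e-16
  1.31934243e+00  1.85625526e-01] None
0.2 0.045 [np.float64(0.5312273975469758), np.float64(-0.023615883599275626), 0.2] [-0.19278294  0.02206386  1.80342181  0.          1.31610699 -0.12100136] None
0.068 0.21024829019251962 [np.float64(0.5430789959116261), np.float64(0.14120686066787397), 0.068] [ 1.13843952e-01  2.45425563e-01  1.82514973e+00 -4.44089210e-16
  1.07101736e+00  1.85625526e-01] None
0.068 0.045 [np.float64(0.5312273975469758), np.float64(-0.023615883599275626), 0.068] [-1.92782935e-01  1.81149829e-01  1.90176682e+00 -4.44089210e-16
  1.05867600e+00 -1.21001362e-01] None
```

Run:
```python
from look import *
D=np.linalg.norm(PL-SE)
gripper_to(.06)
movep(T(D+.072,.2),PU)
print(move_l(T(D+.072),feed=.12,max_force=8),np.round(observe()["ft_force"],1))
print(move_l(T(.1),feed=.05,max_force=25),np.round(observe()["ft_force"],1))
look("scene","pics/p1.png");look("side");print(observe()["time_s"],observe()["eef_pos"],T(.1))
```

```text
False [-0.2  0.4  1.3]
False [ 0.7  1.6 -0.9]
scene plate (584, (0.5366919636726379, -0.07720941305160522), 0.06144750490784645) sensor (343, (0.5477350354194641, -0.00708957901224494), 0.05313675105571747) bar 120 [ 0.53415281 -0.19060133  0.13498195]
side plate (2248, (0.5258806347846985, -0.07157565653324127), 0.06393174082040787) sensor (1349, (0.5359808206558228, -0.0022747137118130922), 0.05828404054045677) bar 255 [ 0.53454322 -0.19561247  0.13645878]
14.225 [0.53513027 0.03129781 0.06797977] [np.float64(0.5351719945488349), np.float64(0.031242480890498622), 0.068]
```

View pics/p1.png

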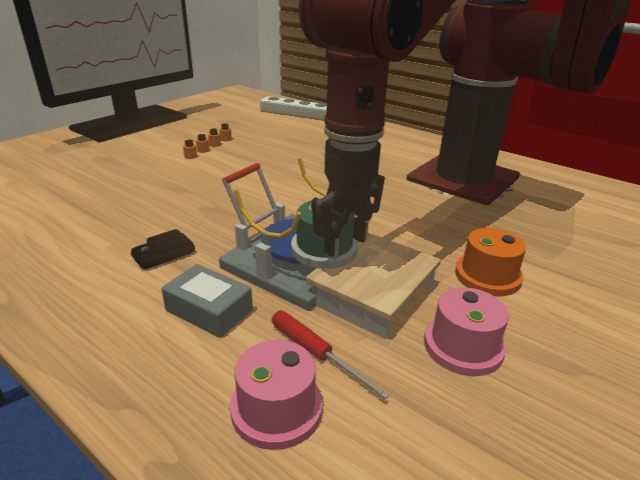

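The sensor is sliding upright in the cradle, at (325,235), and has just crossed the gap onto the plate. Next I push on to a few mm short, back off and measure.

Run:
```python
from look import *
print(move_l(T(.052),feed=.05,max_force=25),np.round(observe()["ft_force"],1))
print(observe()["eef_pos"])
move_l(T(.12),feed=.1);move_l(T(.12,.2),feed=.15)
look("scene");look("side");movep(S(0,-.0,.36),LEV);look("wrist","pics/w3.png");print(observe()["time_s"])
```

```text
False [ 0.3 -0.5  0.5]
[ 0.53187742 -0.01691063  0.0681613 ]
scene plate (114, (0.5444650053977966, -0.07104883342981339), 0.0592813566327095) sensor (1033, (0.5302138924598694, -0.05857621878385544), 0.04588900879025459) bar 124 [ 0.5344898  -0.19051865  0.1349298 ]
side plate (940, (0.5244147777557373, -0.07884154468774796), 0.06278262287378311) sensor (1463, (0.5271745920181274, -0.06244203820824623), 0.04578005522489548) bar 253 [ 0.53504657 -0.19553479  0.13653783]
wrist plate (1538, (0.5284472703933716, -0.068674236536026), 0.06362854689359665) sensor (4781, (0.5290617346763611, -0.05953064560890198), 0.04519893229007721) bar 865 [ 0.53681436 -0.19028908  0.13997719]
18.475
```

View pics/w3.png

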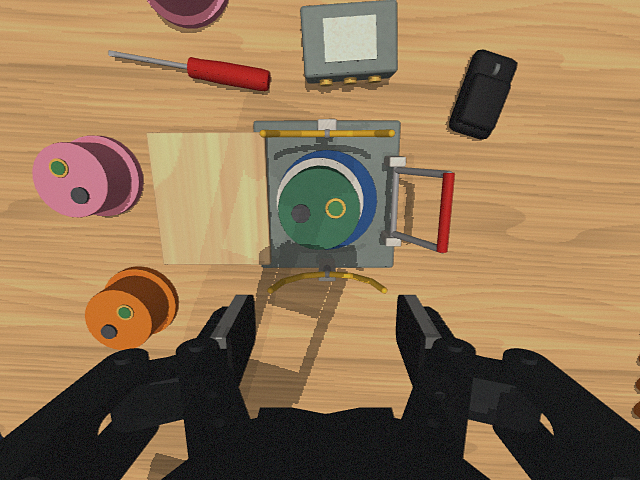

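Measured: the sensor at (0.5290,-0.0597), image (320,208), is 8.8 mm short of the plate centre at (0.5283,-0.0685), and lateral error is about 0. The TCP-to-axis distance in the cradle is 42.8 mm, so I push the remaining distance.

Run:
```python
from look import *
movep(T(.1,.2),PU)
move_l(T(.1),feed=.12,max_force=8)
print(move_l(T(.0432),feed=.04,max_force=25),np.round(observe()["ft_force"],1),observe()["eef_pos"])
move_l(T(.12),feed=.1);move_l(T(.12,.2),feed=.15)
look("scene");look("side");movep(S(0,-.0,.36),LEV);look("wrist");print(observe()["time_s"])
```

```text
False [ 0.5  2.4 -0.2] [ 0.53109429 -0.02527789  0.06799078]
scene plate (270, (0.5296530723571777, -0.06685308367013931), 0.06246336176991463) sensor (1032, (0.5294482707977295, -0.06528783589601517), 0.04529215767979622) bar 122 [ 0.53478019 -0.19064027  0.13489251]
side plate (695, (0.5246700048446655, -0.07299979031085968), 0.06316106021404266) sensor (1486, (0.5265915393829346, -0.06996636837720871), 0.04540230706334114) bar 255 [ 0.53483577 -0.19556602  0.13652132]
wrist plate (1393, (0.5286715626716614, -0.06850533932447433), 0.06344707310199738) sensor (4758, (0.5288112759590149, -0.06761816143989563), 0.044921811670064926) bar 864 [ 0.5369195  -0.19009525  0.14055545]
25.6667
```

Centred to about 1 mm. Now I grasp the bar and bring the lever down.

Run:
```python
from look import *
gripper_to(.05)
movep(bar(1.1,.12),LEV)
print(move_l(bar(1.1,.003,-.002),feed=.1,max_force=10))
gripper_to(0);print(observe()["opening"],observe()["grasp_force"])
for a in np.linspace(1.03,0,11):
    if move_l(bar(a),feed=.06,max_force=30): print("stop",a)
    print(round(a,2),np.round(observe()["ft_force"],1))
gripper_to(.05);move_l(bar(0,.08),feed=.1)
gripper_to(0)
# shut fingers press the bar to its stop
print(move_l([*bar(0)[:2],.035],feed=.03,max_force=12),observe()["eef_pos"],np.round(observe()["ft_force"],1))
move_l([*bar(0)[:2],.2],feed=.15);movep(S(0,-.0,.4),LEV)
look("scene","pics/e1.png");look("side");look("wrist","pics/e2.png")
c=get_calibration("scene");p,d=get_image("scene");P,h=cloud(p,d,c["intrinsics"],c["world_from_camera"])
m=(h[...,0]<6)|(h[...,0]>173);m&=(h[...,1]>140)&(P[...,2]>.03)&(P[...,1]<-.18)&(abs(P[...,0]-.535)<.06);print("bar",m.sum(),P[m].mean(0))
y=(h[...,0]>18)&(h[...,0]<32)&(h[...,1]>150)&(np.hypot(P[...,0]-.528,P[...,1]+.0685)<.1)&(P[...,2]>.06);print("jaw z",np.percentile(P[y][:,2],[2,50,98]))
print(observe()["time_s"])
```

```text
False
0.010682782390685885 29.249979257583618
1.03 [-4.6 -8.   7.9]
0.93 [-3.6 -7.   5.3]
0.82 [-1.8 -6.   4. ]
0.72 [-1.1 -5.3  4. ]
0.62 [-1.2 -6.1  3.9]
0.52 [ 0.6 -6.7  0.5]
0.41 [ 1.9 -6.3 -0.2]
0.31 [ 1.3 -7.9 -0.2]
0.21 [ 1.4 -6.1 -1.1]
0.1 [ 2.4 -7.3 -0.4]
0.0 [ 2.9 -6.7 -1.9]
True [ 0.53607838 -0.23895731  0.06172083] [-2.7  1.2  8.6]
scene plate (92, (0.5313019156455994, -0.0665319487452507), 0.06111336871981621) sensor (1049, (0.5299295783042908, -0.06653856486082077), 0.045397378504276276) bar 0 None
side plate (668, (0.5239205956459045, -0.07205809652805328), 0.06261228024959564) sensor (1501, (0.5254981517791748, -0.069217249751091), 0.045647408813238144) bar 0 None
wrist plate (375, (0.5292039513587952, -0.0681925043463707), 0.06318861991167068) sensor (3963, (0.528843104839325, -0.06756625324487686), 0.04489204287528992) bar 16 [ 0.53929244 -0.11561094  0.4772252 ]
bar 123 [ 0.53616075 -0.26770527  0.06823199]
jaw z [0.07117241 0.07491088 0.12098709]
37.6667
```

View pics/e1.png

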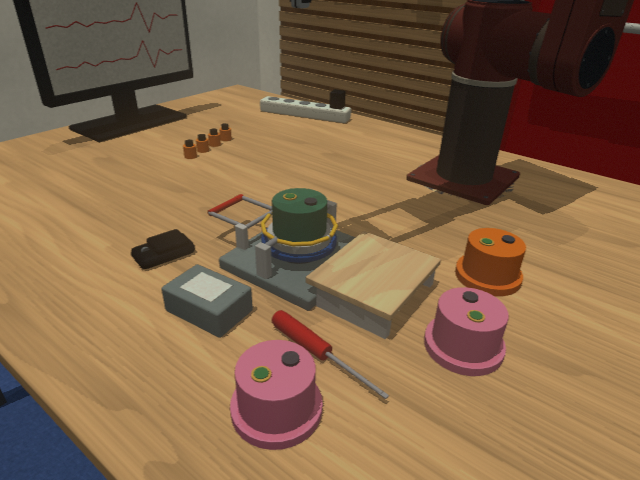

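The final view shows the jaws closed round the sensor at (300,225) and the lever level at (225,205). The press met the bar's top at z = 0.0617, against 0.062 expected for angle 0. The jaws are at z of about 0.075 and the sensor is about 1 mm from centre. The bystanders have not moved and the gripper is clear.

```bash
python3 -c "
from plant import *
print(job_done())"
```

```text
the job is handed in; nothing more can be done
None
```

I handed the job in at about 38 s of the 72 s limit: the seismometer sits about 1 mm off the plate's centre, the lever is down, the jaws are closed round it, and the bystanders are where they started. The judge's verdict was not returned.

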